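# Square up the finds boxes and shut the drawer

### The job

In the pulled-out drawer of the low grey-blue unit stand three card finds boxes, all askew. Nudge them, keeping them down on the drawer's floor, into one straight row closed up in the drawer's back left corner (as seen from the robot): every box flat against the back wall, the end one against the left wall and no gaps in between. With the drawer still well open, let go of the finished row, then push the drawer fully shut with the row still neat, and leave the jar, the bowl and the brush alone.

Things in the scene. Friction and masses are not known exactly. Their poses are not given: they have to be found in the camera images.
- drawer (a joint): how far the drawer has been pushed in from its outer stop, m: 0 fully pulled out, 0.235 fully shut in its low grey-blue steel unit. It slides stiffly, needing about 6 N
- corner (a point): inner back left corner of the drawer, on the drawer's floor, 20 mm above the table; moves with the drawer. x points away from the robot along the slide into the unit, y left along the back wall, z up. The inside spans 205 mm from here to the front (to x = -205 mm) and 360 mm to the right (to y = -360 mm). Back wall 34 mm, side walls 30 mm high over this floor, 6 mm thick
- front (a point): middle of the drawer front plate's outer face (towards the robot), at the upper edge of its notch, 53 mm above the table; axes as the corner's. Plate 390 mm wide, 12 mm thick, from 11 to 71 mm above the table (to 53 mm in the 90 mm wide middle notch)
- unit: the low grey-blue steel drawer unit, fixed, 400 mm wide, 250 mm deep, 85 mm high; origin at table height under the middle of its front face, x away from the robot into the unit, y left, z up. When shut, the front plate's inner face lies in this front face
- box_a: the left one of three alike square card boxes with white lids, 60 x 60 mm and 42 mm tall, about 0.18 kg, standing askew in the drawer; origin at the centre of its underside, x and y along its sides, z up
- box_b: the middle one of three alike square card boxes with white lids, 60 x 60 mm and 42 mm tall, about 0.18 kg, standing askew in the drawer; origin at the centre of its underside, x and y along its sides, z up
- box_c: the right one of three alike square card boxes with white lids, 60 x 60 mm and 42 mm tall, about 0.18 kg, standing askew in the drawer; origin at the centre of its underside, x and y along its sides, z up
- jar: a clear screw-top jar, 60 mm across and 85 mm tall, upright; origin at the centre of its underside; bystander beside the drawer unit
- pot: a small terracotta bowl, 90 mm across and 70 mm tall; origin at the centre of its underside; bystander beside the drawer unit
- brush: a wooden hand brush lying flat; origin under its middle, x along its handle; bystander beside the drawer unit
Not all that is in view belongs to the job. Leave any orange or turquoise look-alike of the box_c alone. Leave any orange look-alike of the box_a alone.

How it is judged:
By the outcome, as a careful person would: the job done as asked, in the order asked, and still so for the second after the job is handed in, with the robot touching nothing.
It also fails if it takes over 72 s, if anything falls off the work surface, if the arm or the gripper's body presses on something with over 40 N, if the wrist force passes 120 N, or if a joint passes its speed limit or range.

### The arm

A 6-joint arm with a two-finger parallel gripper is mounted at the origin on the work surface. World frame = base frame: x ahead of the robot, y to its left, z up, the work surface at z = 0. Lengths are in m, angles in rad, forces in N, time in s.
With the tool pointing down it reaches from about 0.35 to 0.85 m from the base axis. Payload 8.1 kg.
Tool frame: the origin (TCP) lies on the centre line of the jaws, within the pads' length; the fingertips stand robot.tips_ahead ahead of it and the grasp point (between the pads) lies 6 mm ahead of it (robot.tips_ahead is the distance from the TCP to the fingertips, in m); z points along the fingers, y is the line along which they close (so a half turn about z gives the same grasp; the last joint's range is limited). The gripper opens to 93 mm and grips with 3 to 60 N. Pads are 15 mm wide; open, the fingers measure 128 mm over their backs; the gripper's body (75 mm by 188 mm) begins 65 mm behind the grasp point.
Start: joints at [-1.295, 0.13, 1.488, -0, 1.523, -0.085], TCP at [0.212, -0.561, 0.244] pointing down, gripper open.
Joint ranges: [-2.96, 2.96], [-0.89, 2.26], [0.02, 2.5], [-1.34, 4.48], [0, 2.73], [-2.66, 2.66]. Speed limits (rad/s): [2.39, 2.39, 2.79, 3.14, 3.14, 3.14].

### API

Orientations are given as a rotation vector (axis times angle).
In Python, from plant import robot gives the robot as it stands.
- The arm moves only by the tool apply_moves, never from a script. Its arguments are lists of equal length, an entry for each row: "delta_pos": the shift along the tool's x, y, z in cm, a list of three; "twist": the turn about the tool's z in rad. A call has 1 to 8 rows; each row shifts and turns the commanded pose from where the row before left it, along the tool's axes as they then stand; what a row does not reach is not made up. A row lasts 1/8 s, in which the tool goes at most 62.5 mm and 10.7 degrees, less where a joint would pass 70% of its speed; a pose out of reach is approached as far as the arm can. A call with a gripper value outside its range is refused whole. "gripper" is the finger opening in cm, from 0 to 9.3, set as the call begins (left out, the last holds). The fingers move at their own pace and stop on an object; "squeeze" is the grip in N (left out, the last holds). Time passes only in rows, so rows that do not move let the fingers close. It gives the time, the measured TCP pose, the force, the opening and the grip force at its end, in the units of the state.
- robot.read_state(): the state, without advancing time (a new reading comes with each control period).
- robot.read_camera(name): name is "side" or "top"; returns a dict with "frame" (400x640x3 uint8, red, green, blue), "vertical_fov" (degrees; the focal length in pixels is half the picture's height over the tangent of half this angle, whatever the lens; pixels are square), "cx", "cy" (the principal point, pixels), "k1" (the pictures are not rectified: a ray, as slopes to the right and down, at radius r is drawn at 1 + k1 r^2 times it, then the intrinsics apply), "R" (3x3) and "t" (3): a world point X has camera coordinates R X + t. Camera axes: x right, y down, z forward; pixel columns grow to the right and rows downward; lengths in m; the calibration is good to about 2 mm. A picture is of the moment at which its call begins. There is no depth.
- robot.close_job(): hands the job in; it is judged then, once.
The state is a dict: "t": time; "q": joint angles; "dq": joint speeds; "joint_torque": joint torques, N m; "tool_pos": TCP position; "orientation": TCP orientation; "force": force on the tool from outside, world axes, zero at the start; "wrist_torque": the same for the moment, N m; "opening": finger opening in m; "gripper_force": force on a finger pad.
Only numpy, scipy, OpenCV 4.12 (cv2) and the standard library are available. Lean on these libraries where they do the work, as an engineer would, in place of code of your own. Each camera call takes 0.05 s, during which the arm holds its last target. There are 200 camera calls.

## Working session

There is one attempt and no reset: what is moved stays moved. The work goes in short steps, Python scripts to look and compute and a tool call to move; the robot and the scene stay as the last step left them, time stands still between calls to the robot, and variables do not carry over. Pictures are saved under pics/ and viewed, at most 10 in all, crops included, and the job is handed in when it is done.

Besides the shell and the picture viewer there is one more tool, called after ">>>" by a JSON object that holds its "fn" and its "kwargs". apply_moves: Moves the arm, as the interface text tells. Its arguments: {"type":"object","properties":{"delta_pos":{"type":"array"},"twist":{"type":"array"},"gripper":{"type":"number"},"squeeze":{"type":"number"}},"required":["delta_pos","twist"]}

```bash
mkdir -p pics
cat > h.py <<'E'
import numpy as np, cv2
from plant import robot
def K(c):
    h,w=c["frame"].shape[:2]; f=h/2/np.tan(np.radians(c["vertical_fov"])/2)
    return f
def proj(c,X):
    X=np.atleast_2d(X).astype(float); p=X@np.array(c["R"]).T+c["t"]; s=p[:,:2]/p[:,2:]
    s=s*(1+c["k1"]*(s**2).sum(1,keepdims=True)); return s*K(c)+[c["cx"],c["cy"]]
def unproj(c,uv,z):
    uv=np.atleast_2d(uv).astype(float); d=(uv-[c["cx"],c["cy"]])/K(c); s=d.copy()
    for _ in range(30): s=d/(1+c["k1"]*(s**2).sum(1,keepdims=True))
    R=np.array(c["R"]); r=np.c_[s,np.ones(len(s))]@R; o=-R.T@np.array(c["t"])
    return o+r*((z-o[2])/r[:,2])[:,None]
def snap(name,fn,crop=None,k=1):
    c=robot.read_camera(name); im=c["frame"][...,::-1]
    np.savez("pics/"+fn+".npz",**c)
    if crop: x0,y0,x1,y1=crop; im=im[y0:y1,x0:x1]
    im=cv2.resize(np.ascontiguousarray(im),None,fx=k,fy=k,interpolation=cv2.INTER_CUBIC); cv2.imwrite("pics/"+fn+".png",im); return c
E
python3 - <<'E'
from h import *
for n in("top","side"):
    c=snap(n,n+"0",None,1.25); print(n,c["vertical_fov"],c["k1"],-np.array(c["R"]).T@c["t"],np.round(c["R"],2).tolist())
print(robot.tips_ahead,robot.read_state())
E
```

```text
top 54.8430448414073 0.017577038021101613 [ 0.41071723 -0.01852828  1.17813665] [[0.01, -1.0, -0.02], [-1.0, -0.01, -0.1], [0.1, 0.02, -1.0]]
side 43.72046487316531 -0.12553586530121122 [0.36166133 0.8729834  1.08248591] [[-0.98, -0.17, -0.01], [-0.12, 0.74, -0.66], [0.12, -0.65, -0.75]]
0.025 {'t': 0.1, 'q': array([-1.29537237e+00,  1.31071665e-01,  1.48915858e+00,  1.07944394e-05,
        1.52300648e+00, -8.53893565e-02]), 'dq': array([-9.52419423e-04, -2.50839285e-03, -1.26338726e-03, -7.32441088e-04,
        3.64547572e-04,  9.20451778e-06]), 'joint_torque': array([ 8.63061432e-04, -5.61339784e+01, -4.93098485e+01,  7.70621491e-02,
        2.91792856e-02, -5.94972221e-05]), 'tool_pos': array([ 0.2117237 , -0.56090185,  0.24270714]), 'orientation': array([-3.08899618e+00, -5.63400196e-01,  2.28034872e-04]), 'force': array([ 0.20760105, -0.50620476, -0.29940345]), 'wrist_torque': array([ 0.04478699, -0.01655828,  0.02928812]), 'gripper_force': 0.0, 'opening': 0.09306435742596804}
```

View pics/top0.png

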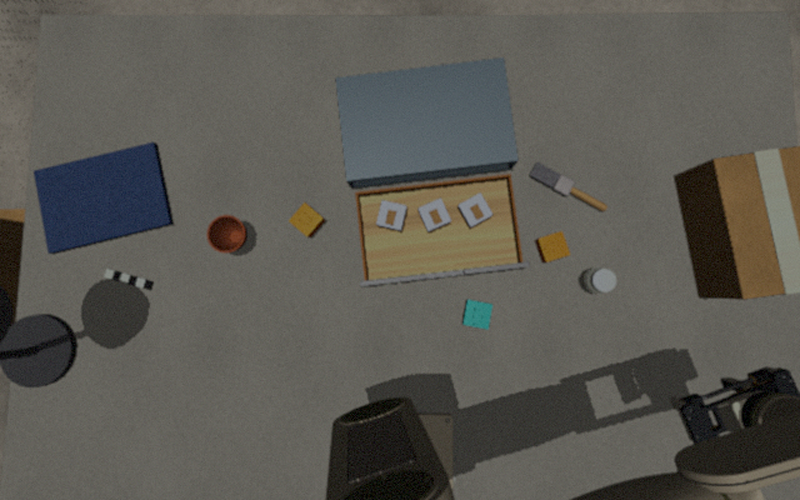

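View pics/side0.png

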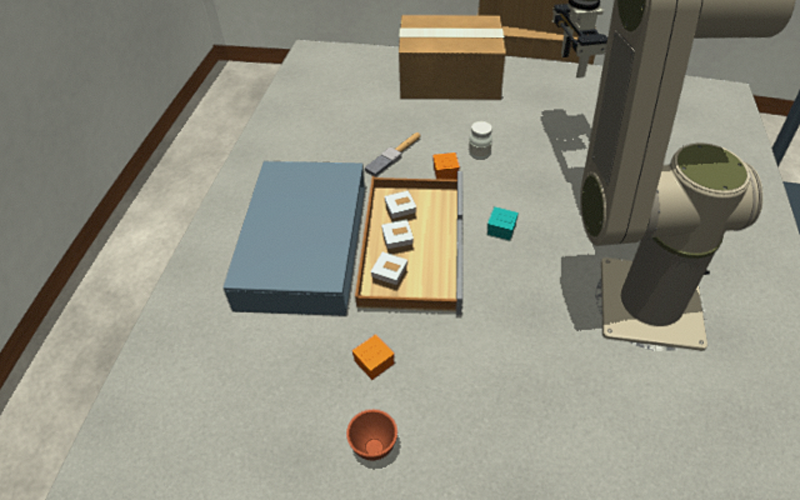

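Top view: the drawer spans about (357–522, 178–283) and the boxes sit at (392,216), (435,215) and (476,210). The turquoise and orange decoys and the bystanders are outside the drawer. Next I'll enlarge the drawer.

Run:
```python
from h import *
im=cv2.imread("pics/top0.png"); 
c=dict(np.load("pics/top0.npz")); f=c["frame"][...,::-1][130:235,275:427]
cv2.imwrite("pics/topz.png",cv2.resize(np.ascontiguousarray(f),None,fx=5,fy=5,interpolation=cv2.INTER_CUBIC))
```

```text
(no output)
```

View pics/topz.png

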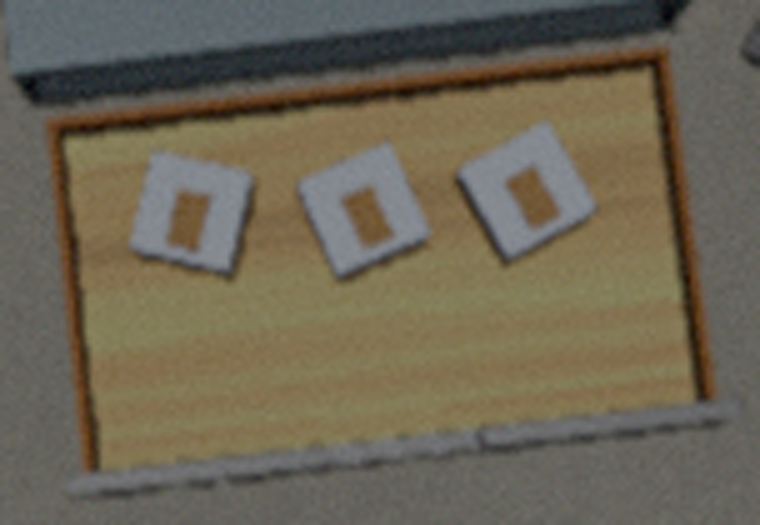

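The crop shows the back wall's top outer edge running from (48,122) to (667,50). The front plate runs from (68,488) to (735,412), and all the lid corners are clear.

```bash
cat >> h.py <<'E'
def T(yaw,o): 
    return np.array([[np.cos(yaw),-np.sin(yaw)],[np.sin(yaw),np.cos(yaw)]]),np.array(o)
E
python3 - <<'E'
from h import *
c=dict(np.load("pics/top0.npz")); P=lambda l,z:unproj(c,np.array(l)/5+[275-.4,130-.4],z)[:,:2]
b=P([(48,122),(667,50)],.054); f=P([(68,484),(735,408)],.071)
print(b,np.linalg.norm(b[0]-b[1]),f,np.linalg.norm(f[0]-f[1]))
for w in(b,f): d=w[0]-w[1]; print(np.degrees(np.arctan2(-d[0],d[1])))
s=P([(48,122),(85,470)],.052);d=s[0]-s[1];print("side",np.degrees(np.arctan2(d[1],d[0])))
d=b[0]-b[1]; yaw=np.arctan2(-d[0],d[1]); R,_=T(yaw,[0,0]); 
m=b.mean(0); corner=m+R@[-.006,.18]; fr=f.mean(0)
print("yaw",yaw,"corner",corner,"front mid in corner frame",R.T@(fr-corner))
for n,q in dict(a=[(153,152),(252,175),(232,276),(131,245)],b=[(388,145),(430,238),(342,278),(298,185)],c=[(547,124),(596,210),(508,262),(460,170)]).items():
    q=P(q,.062); L=(q-corner)@R; e=L[1]-L[0]; a=np.degrees(np.arctan2(e[1],e[0])); print(n,np.round(L*1000,1).tolist(),np.round(L.mean(0)*1000,1),(a+45)%90-45,np.linalg.norm(e))
E
```

```text
[[ 0.62593924  0.12244012]
 [ 0.67025654 -0.24322695]] 0.36834282126215273 [[ 0.41254126  0.10525986]
 [ 0.4584545  -0.27563999]] 0.3836570391790534
6.910303352481989
6.873208875698219
side 6.961294025197098
yaw 0.12060754581241298 corner [0.62048471 0.11757712] front mid in corner frame [-0.20803905 -0.17903747]
a [[-20.6, -56.1], [-40.9, -112.2], [-98.6, -93.9], [-73.7, -37.3]] [-58.5 -74.9] -19.8829373774812 0.05971029060283564
b [[-32.5, -193.4], [-89.8, -211.0], [-107.2, -157.4], [-49.9, -138.3]] [ -69.9 -175. ] 17.143645167184076 0.05998824953400264
c [[-31.0, -287.1], [-84.7, -308.9], [-109.0, -254.3], [-52.1, -233.3]] [ -69.2 -270.9] 22.062654803712633 0.0579220049838636
```

```bash
cat >> h.py <<'E'
from scipy.spatial.transform import Rotation as Ro
YAW=.1206; C0=np.array([.6205,.1176])
def go(x,y,z,yaw=0,d=0):
    """drawer-frame target mm (d = drawer pushed in, mm) -> twist first, then tool-frame shift cm"""
    s=robot.read_state(); M=Ro.from_rotvec(s["orientation"]).as_matrix()
    R,_=T(YAW,0); cy=np.arctan2(M[1,0],M[0,0]); tw=cy-(YAW+yaw)
    p=np.r_[C0+R@np.array([(x+d)/1e3,y/1e3]),z/1e3]; a=YAW+yaw
    D=p-s["tool_pos"]; tx=np.array([np.cos(a),np.sin(a),0]); ty=np.array([np.sin(a),-np.cos(a),0])
    print("twist %.3f shift cm %.2f %.2f %.2f"%(tw,*(100*np.array([D@tx,D@ty,-D[2]]))),"t",s["t"],where(s,d))
def where(s=None,d=0):
    s=s or robot.read_state(); R,_=T(YAW,0); M=Ro.from_rotvec(s["orientation"]).as_matrix()
    return np.round(np.r_[1e3*(s["tool_pos"][:2]-C0)@R-[d,0],1e3*s["tool_pos"][2]],1),round(np.arctan2(M[1,0],M[0,0])-YAW,4),"F",np.round(np.r_[s["force"][:2]@R,s["force"][2]],1)
E
python3 -c "
from h import *
go(-135,-75,150)"
```

```text
twist 0.240 shift cm 35.24 -54.94 9.27 t 0.1 (array([-487.4, -624.4,  242.7]), np.float64(0.2402), 'F', array([ 0.1, -0.5, -0.3]))
```

>>> {"fn": "apply_moves", "kwargs": {"delta_pos": [[0,0,0],[0,0,0],[2.9,-4.6,0],[2.9,-4.6,0],[2.9,-4.6,0],[2.9,-4.6,0],[2.9,-4.6,0],[2.9,-4.6,0]], "twist": [0.12,0.12,0,0,0,0,0,0], "gripper": 3.0}}

```text
t: 1.1
tool_pos: [0.3516, -0.2646, 0.2433]
orientation: [-3.136, -0.189, 0.0]
force: [1.1, 0.2, -0.0]
opening: 0.0299
gripper_force: 0.0
```

>>> {"fn": "apply_moves", "kwargs": {"delta_pos": [[2.9,-4.6,0],[2.9,-4.6,0],[2.9,-4.6,0],[2.9,-4.6,1.5],[2.9,-4.6,2.5],[2.9,-4.5,3],[0,0,2],[0,0,0]], "twist": [0,0,0,0,0,0,0,0]}}

```text
t: 2.1
tool_pos: [0.4891, 0.0282, 0.1513]
orientation: [-3.135, -0.192, 0.008]
force: [-0.1, -1.3, 0.4]
opening: 0.03
gripper_force: 0.0
```

```bash
python3 -c "
from h import *
go(-135,-75,56)"
```

```text
twist 0.002 shift cm 0.62 0.21 9.53 t 2.1 (array([-141.2,  -72.9,  151.3]), np.float64(0.0017), 'F', array([-0.3, -1.3,  0.4]))
```

>>> {"fn": "apply_moves", "kwargs": {"delta_pos": [[0.3,0.2,3],[0,0,3],[0,0,2],[0,0,1.5],[0,0,0],[1.0,0,0],[1.0,0,0],[1.0,0,0]], "twist": [0,0,0,0,0,0,0,0]}}

```text
t: 3.1
tool_pos: [0.5254, 0.0297, 0.0595]
orientation: [3.136, 0.19, 0.002]
force: [-0.4, -0.1, 0.6]
opening: 0.0302
gripper_force: 0.0
```

>>> {"fn": "apply_moves", "kwargs": {"delta_pos": [[0.7,0,0],[0.7,0,0],[0.7,0,0],[0.5,0,0],[0.4,0,0],[0.3,0,0],[0,0,0]], "twist": [0,0,0,0,0,0,0]}}

```text
t: 3.98
tool_pos: [0.557, 0.0337, 0.0586]
orientation: [-3.136, -0.19, -0.001]
force: [-0.4, -1.1, 0.4]
opening: 0.0304
gripper_force: 0.0
```

```bash
python3 -c "
from h import *
snap('top','t1',(265,100,425,235),5)
go(-70,-75,56)"
```

```text
twist 0.000 shift cm 0.32 -0.06 0.26 t 4.025 (array([-73.2, -75.6,  58.6]), np.float64(0.0002), 'F', array([-0.1, -0.2,  0.5]))
```

View pics/t1.png

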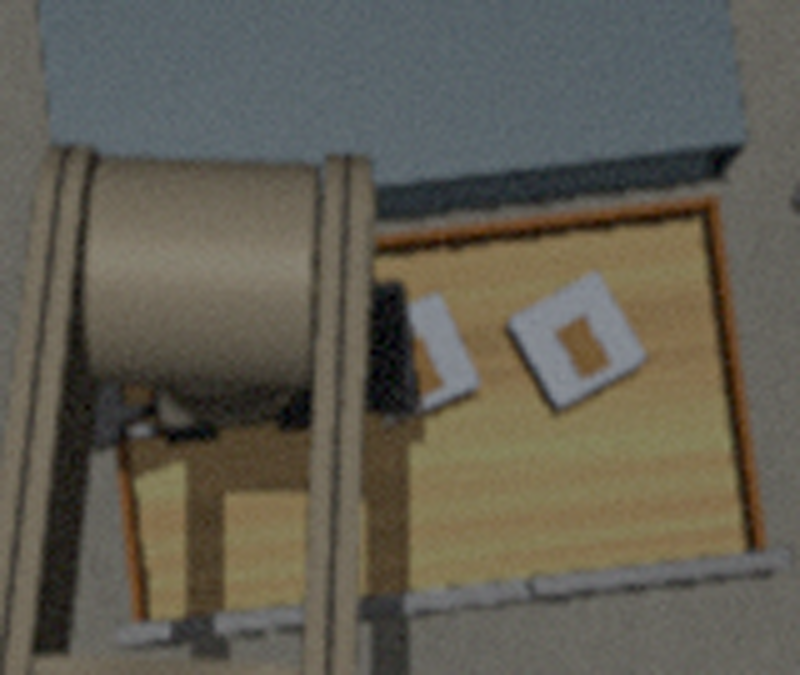

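The arm hides box_a here and boxes B and C are untouched, so I'll keep pushing and go by force.

>>> {"fn": "apply_moves", "kwargs": {"delta_pos": [[0.2,0,0],[0.2,0,0],[0.2,0,0],[0,0,0]], "twist": [0,0,0,0]}}

```text
t: 4.53
tool_pos: [0.5627, 0.0343, 0.0586]
orientation: [-3.136, -0.19, 0.0]
force: [-1.9, -0.7, 1.1]
opening: 0.0297
gripper_force: 0.7
```

>>> {"fn": "apply_moves", "kwargs": {"delta_pos": [[0.2,0,0],[0.1,0,0],[0.1,0,0],[0,0,0]], "twist": [0,0,0,0]}}

```text
t: 5.03
tool_pos: [0.566, 0.0347, 0.0586]
orientation: [3.136, 0.19, -0.002]
force: [-5.3, -0.4, 4.1]
opening: 0.03
gripper_force: 2.7
```

```bash
python3 -c "
from h import *
snap('side','s1',(270,120,390,260),4)
go(-135,-175,58)"
```

```text
twist 0.000 shift cm -7.09 9.92 0.06 t 5.075 (array([-64.1, -75.8,  58.6]), np.float64(0.0003), 'F', array([-4.2, -0.5,  3.5]))
```

View pics/s1.png

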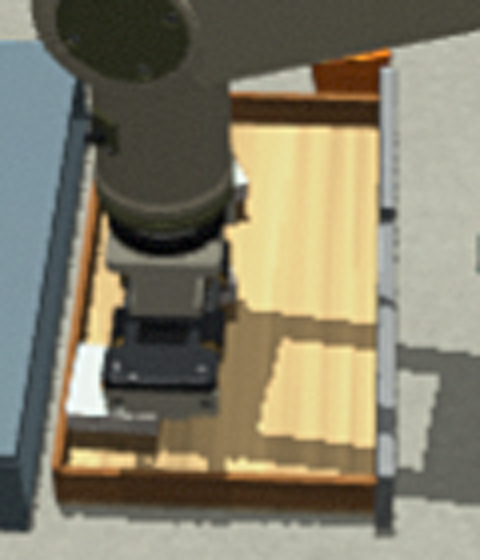

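Box A is flat against the back wall, with about 5 N at the fingers. Next is B, then C.

>>> {"fn": "apply_moves", "kwargs": {"delta_pos": [[-3.5,0,0],[-3.7,0,0],[0,5,0],[0,4.9,0],[0,0,0],[1.0,0,0],[1.0,0,0],[0.8,0,0]], "twist": [0,0,0,0,0,0,0,0]}}

```text
t: 6.08
tool_pos: [0.5354, -0.0676, 0.0585]
orientation: [-3.135, -0.192, 0.001]
force: [-2.7, 1.4, 2.8]
opening: 0.03
gripper_force: 1.6
```

>>> {"fn": "apply_moves", "kwargs": {"delta_pos": [[0.7,0,0],[0.7,0,0],[0.6,0,0],[0.5,0,0],[0.5,0,0],[0.4,0,0],[0.4,0,0],[0,0,0]], "twist": [0,0,0,0,0,0,0,0]}}

```text
t: 7.08
tool_pos: [0.5731, -0.0644, 0.0588]
orientation: [3.136, 0.19, 0.001]
force: [0.1, -0.1, 0.3]
opening: 0.0301
gripper_force: 0.0
```

>>> {"fn": "apply_moves", "kwargs": {"delta_pos": [[0.2,0,0],[0.2,0,0],[0.1,0,0],[0,0,0]], "twist": [0,0,0,0]}}

```text
t: 7.58
tool_pos: [0.5776, -0.0637, 0.0587]
orientation: [3.136, 0.19, 0.0]
force: [-2.0, -0.5, 3.3]
opening: 0.0297
gripper_force: 1.4
```

```bash
python3 -c "
from h import *
go(-135,-271,58)"
```

```text
twist 0.000 shift cm -7.06 9.62 0.07 t 7.575 (array([ -64.4, -174.8,   58.7]), np.float64(0.0002), 'F', array([-2. , -0.3,  3.3]))
```

>>> {"fn": "apply_moves", "kwargs": {"delta_pos": [[-3.5,0,0],[-3.5,0,0],[0,4.8,0],[0,4.8,0],[0,0,0],[1.0,0,0],[1.0,0,0],[0.8,0,0]], "twist": [0,0,0,0,0,0,0,0]}}

```text
t: 8.57
tool_pos: [0.5483, -0.1628, 0.0585]
orientation: [-3.135, -0.192, 0.0]
force: [-0.7, 0.4, -1.0]
opening: 0.0301
gripper_force: 0.4
```

>>> {"fn": "apply_moves", "kwargs": {"delta_pos": [[0.7,0,0],[0.7,0,0],[0.6,0,0],[0.5,0,0],[0.5,0,0],[0.4,0,0],[0.4,0,0],[0,0,0]], "twist": [0,0,0,0,0,0,0,0]}}

```text
t: 9.57
tool_pos: [0.585, -0.1594, 0.0585]
orientation: [-3.136, -0.19, 0.001]
force: [-2.5, -0.1, 0.8]
opening: 0.03
gripper_force: 1.3
```

>>> {"fn": "apply_moves", "kwargs": {"delta_pos": [[0.2,0,0],[0.2,0,0],[0.1,0,0],[0,0,0]], "twist": [0,0,0,0]}}

```text
t: 10.07
tool_pos: [0.5894, -0.1589, 0.0585]
orientation: [-3.136, -0.189, 0.002]
force: [-6.0, 0.4, 2.9]
opening: 0.0301
gripper_force: 2.7
```

```bash
python3 -c "
from h import *
go(-100,-271,58)"
```

```text
twist 0.000 shift cm -3.58 0.03 0.05 t 10.075 (array([ -64.2, -270.7,   58.5]), np.float64(0.0), 'F', array([-5.9,  1.1,  2.9]))
```

>>> {"fn": "apply_moves", "kwargs": {"delta_pos": [[-3.5,0,0],[0,0,-4],[0,0,-4],[0,0,0],[0,0,0],[0,0,0],[0,0,0],[0,0,0]], "twist": [0,0,0,-0.1745,-0.1745,-0.1745,-0.1745,-0.1745], "gripper": 1.0}}

```text
t: 11.08
tool_pos: [0.5558, -0.1632, 0.139]
orientation: [2.757, 1.504, 0.002]
force: [-0.3, 1.0, 1.1]
opening: 0.0102
gripper_force: 0.0
```

>>> {"fn": "apply_moves", "kwargs": {"delta_pos": [[0,0,0],[0,0,0],[0,0,0],[0,0,0],[0,0,0]], "twist": [-0.1745,-0.1745,-0.1745,-0.1745,0]}}

```text
t: 11.7
tool_pos: [0.5557, -0.1631, 0.1389]
orientation: [2.084, 2.349, 0.001]
force: [-0.4, -1.0, -0.2]
opening: 0.0097
gripper_force: 0.0
```

```bash
python3 -c "
from h import *
snap('top','t2',(265,100,425,235),5)
go(-32,-335,58,np.pi/2); print(robot.read_state()['q'])"
```

```text
twist -0.004 shift cm -6.42 6.62 8.09 t 11.75 (array([ -98.2, -270.8,  138.9]), np.float64(1.5668), 'F', array([-0.6, -0.3, -0.2]))
[-3.74151253e-01  1.46326275e-01  1.66553863e+00  1.85415798e-04
  1.32894239e+00 -4.90802414e-01]
```

View pics/t2.png

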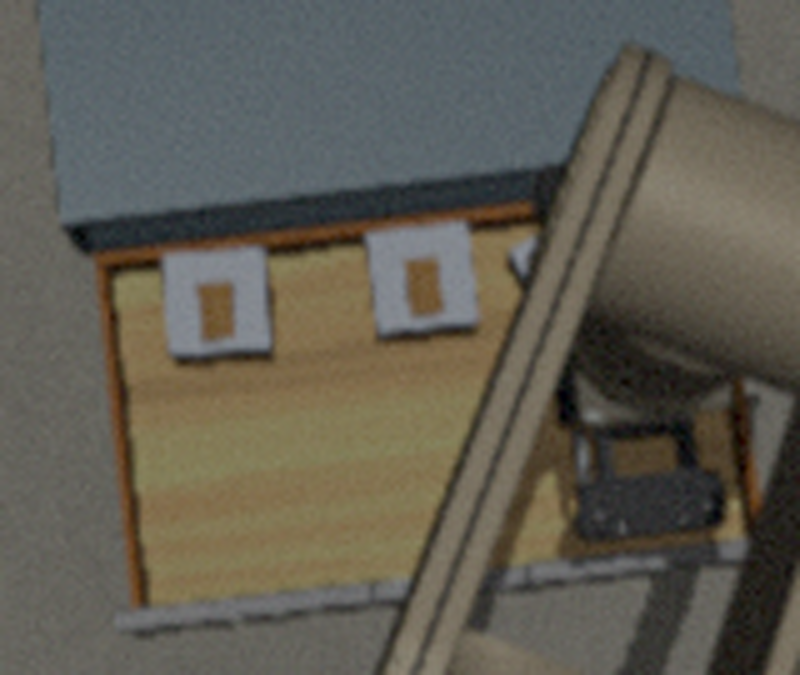

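A and B are nearly flat against the back wall (A is about 4° off), and C's left corner at (510,250) suggests it is still a bit askew. I'll go in on C's right side and close the row up.

>>> {"fn": "apply_moves", "kwargs": {"delta_pos": [[-3.2,3.3,0],[-3.2,3.3,0],[0,0,3],[0,0,3],[0,0,2],[0,0,0]], "twist": [-0.004,0,0,0,0,0]}}

```text
t: 12.5
tool_pos: [0.6273, -0.2179, 0.0565]
orientation: [-2.079, -2.351, 0.002]
force: [0.2, 0.3, 0.1]
opening: 0.0095
gripper_force: 0.0
```

>>> {"fn": "apply_moves", "kwargs": {"delta_pos": [[1.0,0,0],[1.0,0,0],[1.0,0,0],[1.0,0,0],[0.8,0,0],[0.8,0,0],[0,0,0]], "twist": [0,0,0,0,0,0,0]}}

```text
t: 13.38
tool_pos: [0.6217, -0.1621, 0.0586]
orientation: [-2.078, -2.356, -0.001]
force: [0.1, -0.1, -0.6]
opening: 0.0104
gripper_force: 0.0
```

```bash
python3 -c "
from h import *
snap('side','s2',(270,120,390,260),4)
go(-32,-187,58,np.pi/2)"
```

```text
twist 0.004 shift cm 9.10 0.07 0.03 t 13.425 (array([ -32.7, -278. ,   58.3]), np.float64(1.5751), 'F', array([0.6, 0.7, 0.2]))
```

View pics/s2.png

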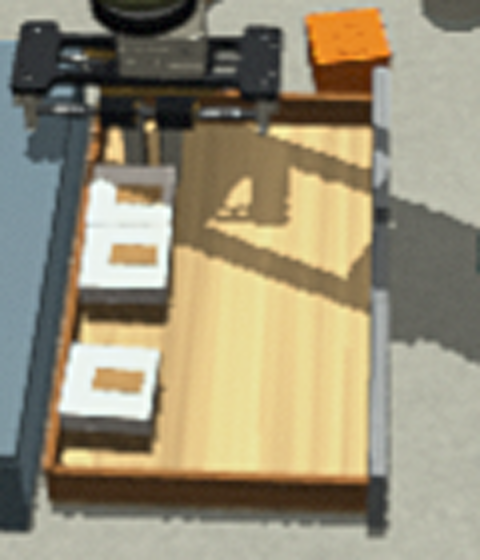

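The picture shows C closed up on B against the back wall, with A still separate at about (110,390). I'll keep pushing left.

>>> {"fn": "apply_moves", "kwargs": {"delta_pos": [[1.0,0,0],[1.0,0,0],[1.0,0,0],[1.0,0,0],[1.0,0,0],[1.0,0,0],[0.8,0,0],[0.6,0,0]], "twist": [0.004,0,0,0,0,0,0,0]}}

```text
t: 14.42
tool_pos: [0.6125, -0.0891, 0.0585]
orientation: [-2.083, -2.351, 0.001]
force: [-1.6, -4.1, -0.8]
opening: 0.0104
gripper_force: 2.1
```

>>> {"fn": "apply_moves", "kwargs": {"delta_pos": [[0.5,0,0],[0.4,0,0],[0.3,0,0],[0.2,0,0],[0,0,0]], "twist": [0,0,0,0,0]}}

```text
t: 15.05
tool_pos: [0.6111, -0.0754, 0.0586]
orientation: [-2.084, -2.351, -0.0]
force: [-2.3, -2.7, -0.9]
opening: 0.0101
gripper_force: 1.2
```

```bash
python3 -c "
from h import *
snap('side','s3',(270,120,390,260),4)
go(-32,-187,58,np.pi/2)"
```

```text
twist -0.000 shift cm 0.34 0.05 0.07 t 15.1 (array([ -32.5, -190.4,   58.7]), np.float64(1.5706), 'F', array([-1.5, -2.4, -2. ]))
```

View pics/s3.png

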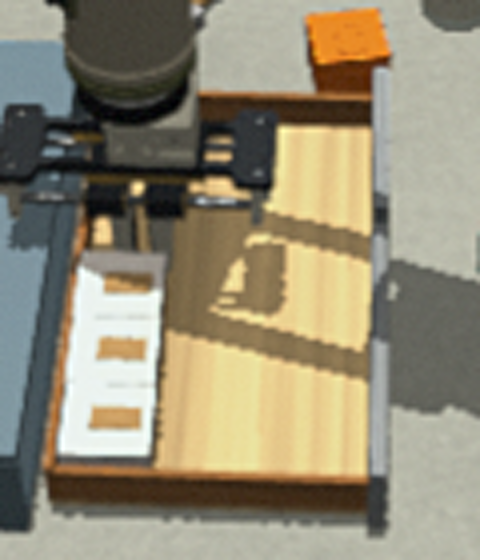

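The row is closed up and almost at the left wall, so I'll press gently until the force rises.

>>> {"fn": "apply_moves", "kwargs": {"delta_pos": [[0.2,0,0],[0.2,0,0],[0,0,0]], "twist": [0,0,0]}}

```text
t: 15.48
tool_pos: [0.611, -0.074, 0.059]
orientation: [2.082, 2.348, -0.003]
force: [-0.7, -14.6, -3.1]
opening: 0.01
gripper_force: 6.8
```

>>> {"fn": "apply_moves", "kwargs": {"delta_pos": [[0.1,0,0],[0.1,0,0],[0,0,0]], "twist": [0,0,0]}}

```text
t: 15.85
tool_pos: [0.611, -0.0739, 0.0592]
orientation: [2.082, 2.346, -0.005]
force: [0.5, -22.0, -3.8]
opening: 0.0101
gripper_force: 10.6
```

>>> {"fn": "apply_moves", "kwargs": {"delta_pos": [[0.1,0,0],[0.1,0,0],[0,0,0]], "twist": [0,0,0]}}

```text
t: 16.23
tool_pos: [0.611, -0.0738, 0.0596]
orientation: [2.081, 2.344, -0.008]
force: [-0.1, -29.6, -2.0]
opening: 0.0103
gripper_force: 14.4
```

```bash
python3 -c "
from h import *
go(-32,-187,58,np.pi/2)"
```

```text
twist -0.002 shift cm 0.18 0.05 0.16 t 16.225 (array([ -32.5, -188.8,   59.6]), np.float64(1.5688), 'F', array([ -3.6, -29.4,  -2. ]))
```

Firm contact (30 N) against the left wall. I'll back off, turn, and re-seat the row on the back wall: A and C together with wide fingers, then B.

>>> {"fn": "apply_moves", "kwargs": {"delta_pos": [[-0.6,0,0],[-1.5,0,0],[0,0,-4],[0,0,-4],[0,0,0],[0,0,0],[0,0,0],[0,0,0]], "twist": [0,0,0,0,0.1745,0.1745,0.1745,0.1745]}}

```text
t: 17.23
tool_pos: [0.6131, -0.0883, 0.139]
orientation: [-2.766, -1.49, -0.002]
force: [-0.4, -0.1, 0.2]
opening: 0.0102
gripper_force: 0.0
```

>>> {"fn": "apply_moves", "kwargs": {"delta_pos": [[0,0,0],[0,0,0],[0,0,0],[0,0,0],[0,0,0],[0,0,0]], "twist": [0.1745,0.1745,0.1745,0.1745,0.1745,0], "gripper": 9.3}}

```text
t: 17.98
tool_pos: [0.613, -0.0883, 0.1389]
orientation: [-3.135, -0.192, -0.001]
force: [0.5, 0.7, 0.3]
opening: 0.0654
gripper_force: 0.0
```

```bash
python3 -c "
from h import *
go(-100,-90,58)"
```

```text
twist 0.002 shift cm -6.78 -11.35 8.09 t 17.975 (array([ -32.2, -203.5,  138.9]), np.float64(0.0016), 'F', array([0.6, 0.7, 0.3]))
```

>>> {"fn": "apply_moves", "kwargs": {"delta_pos": [[-3.4,-5.7,0],[-3.4,-5.7,0],[0,0,4],[0,0,4],[0,0,0],[1.0,0,0],[1.0,0,0],[0.8,0,0]], "twist": [0.002,0,0,0,0,0,0,0]}}

```text
t: 18.98
tool_pos: [0.5663, 0.0136, 0.0604]
orientation: [3.136, 0.187, 0.005]
force: [-0.2, 1.3, 1.1]
opening: 0.0934
gripper_force: 0.0
```

>>> {"fn": "apply_moves", "kwargs": {"delta_pos": [[0.4,0,0],[0.2,0,0],[0.1,0,0],[0.1,0,0],[0,0,0]], "twist": [0,0,0,0,0]}}

```text
t: 19.6
tool_pos: [0.5717, 0.0147, 0.0585]
orientation: [-3.136, -0.187, 0.001]
force: [-1.5, -0.6, 0.4]
opening: 0.0931
gripper_force: 0.7
```

```bash
python3 -c "
from h import *
go(-64,-90,58)"
```

```text
twist -0.002 shift cm -0.31 -0.63 0.05 t 19.6 (array([-60.9, -96.3,  58.5]), np.float64(-0.0017), 'F', array([-1.6, -0.4,  0.4]))
```

>>> {"fn": "apply_moves", "kwargs": {"delta_pos": [[0.1,-0.2,0],[0.1,0,0],[0.1,0,0],[0,0,0]], "twist": [-0.002,0,0,0]}}

```text
t: 20.1
tool_pos: [0.5742, 0.017, 0.0583]
orientation: [3.136, 0.19, -0.002]
force: [-4.1, -2.6, 0.8]
opening: 0.0929
gripper_force: 2.4
```

>>> {"fn": "apply_moves", "kwargs": {"delta_pos": [[0.1,0,0],[0.1,0,0],[0.1,0,0],[0,0,0]], "twist": [0,0,0,0]}}

```text
t: 20.6
tool_pos: [0.577, 0.0173, 0.0583]
orientation: [3.136, 0.19, -0.003]
force: [-4.9, -3.4, 1.2]
opening: 0.0927
gripper_force: 2.7
```

```bash
python3 -c "
from h import *
c=snap('side','s4',(270,120,390,260),4)
go(-80,-90,58)"
```

```text
twist 0.000 shift cm -2.48 -0.43 0.03 t 20.65 (array([-55.2, -94.3,  58.3]), np.float64(0.0003), 'F', array([-4.9, -2.4,  1.4]))
```

View pics/s4.png

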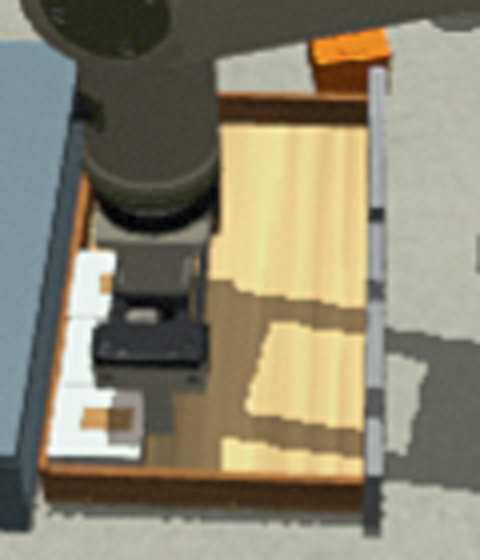

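The drawer itself is now sliding in a few millimetres, so A and C are seated. Next is B.

>>> {"fn": "apply_moves", "kwargs": {"delta_pos": [[-0.5,0,0],[-2.0,-0.4,0],[0,0,0],[0,0,0],[0,0,0],[0,0,0],[1.0,0,0],[1.0,0,0]], "twist": [0,0,0,0,0,0,0,0], "gripper": 2.0}}

```text
t: 21.65
tool_pos: [0.5732, 0.0208, 0.0587]
orientation: [3.136, 0.189, 0.001]
force: [0.7, 0.3, 0.2]
opening: 0.0212
gripper_force: 0.0
```

>>> {"fn": "apply_moves", "kwargs": {"delta_pos": [[0.3,0,0],[0.2,0,0],[0.1,0,0],[0.1,0,0],[0,0,0]], "twist": [0,0,0,0,0]}}

```text
t: 22.28
tool_pos: [0.5784, 0.0215, 0.0584]
orientation: [3.136, 0.19, -0.003]
force: [-5.4, -0.8, 4.2]
opening: 0.0201
gripper_force: 2.6
```

```bash
python3 -c "
from h import *
go(-80,-90,58)"
```

```text
twist 0.000 shift cm -2.66 -0.03 0.04 t 22.275 (array([-53.4, -90.3,  58.4]), np.float64(0.0002), 'F', array([-5.5, -0.2,  4.2]))
```

>>> {"fn": "apply_moves", "kwargs": {"delta_pos": [[-0.5,0,0],[-3,0,0],[0,0,-4],[0,0,-4],[-3,5,-1],[-3,5,0],[-3,5,0],[-2,5,0]], "twist": [0,0,0,0,0,0,0,0]}}

```text
t: 23.28
tool_pos: [0.4583, -0.1958, 0.1489]
orientation: [3.135, 0.19, 0.002]
force: [1.2, -0.6, 1.0]
opening: 0.0198
gripper_force: 0.0
```

>>> {"fn": "apply_moves", "kwargs": {"delta_pos": [[0,5,0],[0,5,0],[0,0,0]], "twist": [0,0,0]}}

```text
t: 23.65
tool_pos: [0.4711, -0.2968, 0.1486]
orientation: [3.135, 0.184, 0.001]
force: [0.4, 0.1, 0.5]
opening: 0.0198
gripper_force: 0.0
```

Run:
```python
from h import *
a=snap('top','t5',(275,120,375,230),5); b=snap('side','s5',(270,120,390,260),4)
A=cv2.imread('pics/t5.png');B=cv2.imread('pics/s5.png')
A=cv2.resize(A[:400],None,fx=.8*1.0,fy=.8) if 0 else A[:440,:320]
im=np.zeros((560,800,3),np.uint8);im[:A.shape[0],:320]=cv2.convertScaleAbs(A,alpha=1.4);im[:560,320:800]=B;cv2.imwrite('pics/m5.png',im)
go(-260,-180,60)
```

```text
twist -0.001 shift cm -6.22 -21.04 8.83 t 23.75 (array([-197.8, -390.4,  148.3]), np.float64(-0.0011), 'F', array([ 0.2,  0.3, -0.8]))
```

View pics/m5.png

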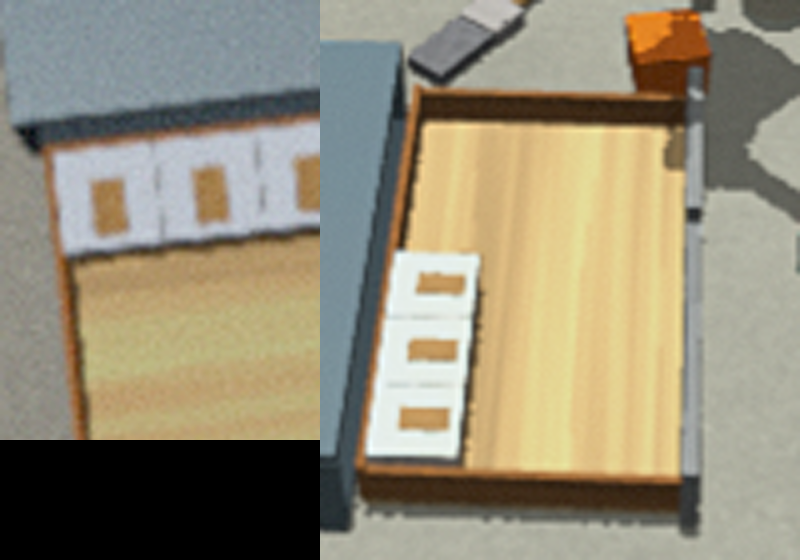

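The row looks straight and in the corner in both views, with lid joints at (155,150–240) and (260,150–235). I'll check it by numbers.

Run:
```python
from h import *
for n,roi,th in(("t5",(275,120,380,190),85),("s5",(270,180,325,250),150)):
    c=dict(np.load(f"pics/{n}.npz")); f=c["frame"].astype(int); x0,y0,x1,y1=roi
    hsv=cv2.cvtColor(c["frame"],cv2.COLOR_RGB2HSV); m=np.zeros(f.shape[:2],np.uint8)
    m[y0:y1,x0:x1]=((f.min(2)>th)&(hsv[...,1]<60))[y0:y1,x0:x1]*255
    m=cv2.morphologyEx(m,cv2.MORPH_CLOSE,np.ones((9,9)))
    k=max(cv2.findContours(m,0,2)[0],key=cv2.contourArea)[:,0].astype(float)
    R,_=T(YAW,0); L=((unproj(c,k,.062)[:,:2]-C0)@R*1000).astype(np.float32)
    print(n,cv2.minAreaRect(L),L.min(0),L.max(0))
    for lo in range(-175,0,20):
        q=L[(L[:,1]>lo)&(L[:,1]<lo+20)]; print(lo+10,q[:,0].min().round(1) if len(q) else None,q[:,0].max().round(1) if len(q) else None,end=' | ')
    print()
```

```text
t5 ((-11.154823303222656, -120.71563720703125), (307.6749267578125, 205.61886596679688), 83.19793701171875) [ -99.47008 -285.64697] [109.15142   40.743195]
-165 -44.9 -42.3 | -145 -44.8 -42.2 | -125 None None | -105 -44.7 -42.1 | -85 -44.9 -42.3 | -65 -44.4 -41.8 | -45 -45.0 -42.4 | -25 None None | -5 -44.9 -42.3 | 
s5 ((-11.640592575073242, -89.4808120727539), (61.290985107421875, 180.31796264648438), 0.06019573658704758) [ -42.30441 -179.66765] [19.076965  0.705624]
-165 -42.2 19.1 | -145 16.5 16.5 | -125 -42.2 18.9 | -105 -42.3 18.7 | -85 -39.9 19.0 | -65 -42.3 18.9 | -45 -42.3 18.7 | -25 -40.0 -40.0 | -5 -42.3 18.2 |
```

The side view gives a 61 × 180 mm block, 0.06° off, with y from 0 to −180: flush with no gaps. The drawer is about 18 mm in, so still well open. Now I'll check the turquoise decoy and go to the front plate.

Run:
```python
from h import *
c=dict(np.load("pics/top0.npz")); R,_=T(YAW,0)
print((unproj(c,[[382,251]],.04)[:,:2]-C0)@R)
go(-240,-180,148); go(-240,-180,56)
```

```text
[[-0.30940814 -0.24830279]]
twist -0.001 shift cm -4.22 -21.04 0.03 t 23.75 (array([-197.8, -390.4,  148.3]), np.float64(-0.0011), 'F', array([ 0.2,  0.3, -0.8]))
twist -0.001 shift cm -4.22 -21.04 9.23 t 23.75 (array([-197.8, -390.4,  148.3]), np.float64(-0.0011), 'F', array([ 0.2,  0.3, -0.8]))
```

>>> {"fn": "apply_moves", "kwargs": {"delta_pos": [[-1.4,-5.3,0],[-1.4,-5.3,0],[-1.4,-5.3,0],[0,-5.1,0],[0,0,0],[0,0,4],[0,0,4],[0,0,1.2]], "twist": [0,0,0,0,0,0,0,0]}}

```text
t: 24.75
tool_pos: [0.4024, -0.0895, 0.0543]
orientation: [-3.134, -0.191, 0.006]
force: [-0.1, -0.8, -0.4]
opening: 0.0202
gripper_force: 0.0
```

>>> {"fn": "apply_moves", "kwargs": {"delta_pos": [[0,0,0],[0.8,0,0],[0.8,0,0],[0.6,0,0],[0.4,0,0],[0.3,0,0],[0.3,0,0],[0.3,0,0]], "twist": [0,0,0,0,0,0,0,0]}}

```text
t: 25.75
tool_pos: [0.4381, -0.0861, 0.0564]
orientation: [-3.136, -0.19, 0.004]
force: [-6.4, -1.7, 5.9]
opening: 0.0202
gripper_force: 3.2
```

```bash
python3 -c "
from h import *
go(11,-180,56)"
```

```text
twist 0.000 shift cm 21.65 -0.03 0.04 t 25.75 (array([-205.5, -180.3,   56.4]), np.float64(0.0003), 'F', array([-6.6, -0.9,  5.9]))
```

Contact with the plate, at the 6 N slide resistance. I'll push it in slowly.

>>> {"fn": "apply_moves", "kwargs": {"delta_pos": [[0.4,0,0],[0.6,0,0],[0.8,0,0],[1.0,0,0],[1.0,0,0],[1.0,0,0],[1.0,0,0],[1.0,0,0]], "twist": [0,0,0,0,0,0,0,0]}}

```text
t: 26.75
tool_pos: [0.5056, -0.0778, 0.0563]
orientation: [-3.135, -0.19, 0.005]
force: [-7.1, 0.0, 5.8]
opening: 0.0199
gripper_force: 3.5
```

>>> {"fn": "apply_moves", "kwargs": {"delta_pos": [[1,0,0],[1,0,0],[1,0,0],[1.0,0,0],[1.0,0,0],[1.0,0,0],[1.0,0,0],[1.0,0,0]], "twist": [0,0,0,0,0,0,0,0]}}

```text
t: 27.75
tool_pos: [0.5851, -0.068, 0.0563]
orientation: [-3.135, -0.19, 0.005]
force: [-7.1, -0.1, 6.2]
opening: 0.0202
gripper_force: 3.5
```

>>> {"fn": "apply_moves", "kwargs": {"delta_pos": [[1,0,0],[1,0,0],[0.8,0,0],[0.6,0,0],[0.5,0,0],[0.4,0,0],[0.4,0,0],[0.4,0,0]], "twist": [0,0,0,0,0,0,0,0]}}

```text
t: 28.75
tool_pos: [0.6356, -0.0619, 0.0562]
orientation: [-3.135, -0.19, 0.005]
force: [-7.3, 0.8, 5.0]
opening: 0.0204
gripper_force: 3.2
```

```bash
python3 -c "
from h import *
go(11,-180,56)"
```

```text
twist 0.000 shift cm 1.76 0.00 0.02 t 28.75 (array([  -6.6, -180. ,   56.2]), np.float64(0.0003), 'F', array([-7.2,  1.7,  5. ]))
```

>>> {"fn": "apply_moves", "kwargs": {"delta_pos": [[0.3,0,0],[0.3,0,0],[0.3,0,0],[0.2,0,0],[0.2,0,0],[0.2,0,0],[0,0,0]], "twist": [0,0,0,0,0,0,0]}}

```text
t: 29.62
tool_pos: [0.6507, -0.06, 0.0562]
orientation: [-3.135, -0.19, 0.004]
force: [-5.0, 1.5, 3.3]
opening: 0.0198
gripper_force: 2.4
```

>>> {"fn": "apply_moves", "kwargs": {"delta_pos": [[0.15,0,0],[0.15,0,0],[0.1,0,0],[0,0,0]], "twist": [0,0,0,0]}}

```text
t: 30.12
tool_pos: [0.6516, -0.06, 0.0562]
orientation: [-3.135, -0.19, 0.015]
force: [-22.9, -0.6, 17.4]
opening: 0.0198
gripper_force: 11.5
```

```bash
python3 -c "
from h import *
go(11,-180,56)"
```

```text
twist 0.000 shift cm 0.15 -0.00 0.02 t 30.125 (array([   9.5, -180. ,   56.2]), np.float64(0.0002), 'F', array([-22.8,   2.1,  17.4]))
```

The force jumped to 23 N at the expected stop, so the drawer is shut. I'll retreat, check by code, and hand in.

>>> {"fn": "apply_moves", "kwargs": {"delta_pos": [[-0.4,0,0],[-2,0,0],[-4,0,0],[-2,0,-3],[0,0,-5],[0,5,-3],[0,5,0],[0,0,0]], "twist": [0,0,0,0,0,0,0,0]}}

```text
t: 31.12
tool_pos: [0.5846, -0.1726, 0.1672]
orientation: [3.135, 0.184, 0.002]
force: [0.1, 0.7, -0.5]
opening: 0.02
gripper_force: 0.0
```

Run:
```python
from h import *
c=robot.read_camera("side"); R,_=T(YAW,0)
# brightness profile along slide near the unit's left end, z=71 mm: plate edge vs table
for y in(-30,-60,-100):
    xs=np.arange(-20,45,4); P=np.array([np.r_[C0+R@[x/1e3,y/1e3],.071] for x in xs]); uv=np.round(proj(c,P)).astype(int)
    print(y,[(int(x),int(c["frame"][v,u].mean())) for x,(u,v) in zip(xs,uv)])
print(where())
```

```text
-30 [(-20, 167), (-16, 167), (-12, 167), (-8, 172), (-4, 164), (0, 166), (4, 151), (8, 112), (12, 70), (16, 72), (20, 79), (24, 168), (28, 167), (32, 92), (36, 117), (40, 140), (44, 140)]
-60 [(-20, 171), (-16, 169), (-12, 168), (-8, 169), (-4, 164), (0, 169), (4, 167), (8, 124), (12, 63), (16, 98), (20, 107), (24, 150), (28, 167), (32, 117), (36, 118), (40, 141), (44, 138)]
-100 [(-20, 167), (-16, 172), (-12, 170), (-8, 171), (-4, 169), (0, 171), (4, 172), (8, 105), (12, 60), (16, 47), (20, 91), (24, 149), (28, 163), (32, 127), (36, 115), (40, 139), (44, 137)]
(array([ -70.7, -281.7,  166.5]), np.float64(-0.0026), 'F', array([ 0.1,  0.6, -0. ]))
```

```bash
python3 -c "
from plant import robot
print(robot.close_job())"
```

```text
the job is handed in; nothing more can be done
None
```

The job is handed in: the three boxes stood in one closed-up row in the drawer's back left corner (checked by camera before closing), the drawer is pushed fully shut, and I did not touch the jar, bowl or brush; I could not see inside once it was shut.

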